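# Dispense one pendant blank and nudge it into the tray

## Robot

A 6-joint arm with a two-finger parallel gripper is mounted at the origin on the work surface; the furniture and walls round the work are solid. World frame = base frame: x ahead of the robot, y to its left, z up, the work surface at z = 0. Lengths are in m, angles in rad, forces in N, time in s.
With the tool pointing down it reaches from about 0.225 to 0.875 m from the base axis. Payload 3.4 kg.
Tool frame: the origin (TCP) lies midway between the tips of the shut fingers; the grasp point (between the pads) lies 19 mm behind it; z points along the fingers, y is the line along which they close (so a half turn about z gives the same grasp; the last joint's range is limited). The gripper opens to 85 mm and grips with 20 to 120 N. Pads are 22 mm wide; open, the fingers measure 114 mm over their backs; the gripper's body (76 mm by 85 mm) begins 54 mm behind the grasp point. The pads swing forward as they close: fully open they stand 13 mm farther back than shut.
Start: joints at [1.181, 0.276, 1.505, -0, 1.361, -0.121], TCP at [0.153, 0.554, 0.231] pointing down, gripper open.
Joint ranges: [-2.89, 2.89], [-0.75, 2.08], [0.22, 2.7], [-1.18, 4.32], [0.11, 2.71], [-2.7, 2.7]. Speed limits (rad/s): [2.57, 2.57, 3.14, 3.14, 3.14, 3.14].

## Interface

Orientations are given as a unit quaternion [w, x, y, z].
In Python, from plant import manip gives the robot as it stands.
- The arm moves only by the tool step_arm, never from a script. Its argument "increments" is text: rows parted by semicolons, each of 7 numbers parted by spaces: the shift along the world's x, y, z in m, then the turn, a rotation vector about the world's x, y, z in degrees, then the opening, from 0 (shut) to 1 (fully open). A call has 1 to 20 rows; each row shifts and turns the commanded pose from where the row before left it; what a row does not reach is not made up. A row lasts 1/10 s, in which the tool goes at most 50 mm and 8.59 degrees, less where a joint would pass 70% of its speed; a pose out of reach is approached as far as the arm can. A call is refused whole if a number of a shift passes 0.05 or a number of a turn 8.59, either way. A call with a gripper value outside its range is refused whole. The fingers move at their own pace and stop on an object; "force" is the grip in N (left out, the last holds). Time passes only in rows, so rows that do not move let the fingers close. It gives the time, the measured TCP pose, the force, the opening and the grip force at its end, in the units of the state.
- manip.read_state(): the state, without advancing time (a new reading comes with each control period).
- manip.snapshot(name): name is "scene" or "top"; returns (picture, depth): 480x640x3 uint8, blue, green, red; 480x640 float32, m along the optical axis (not along the pixel's ray), 0 where there is no reading.
- manip.calibration(name): a dict with "camera_matrix" (3x3 intrinsics, pixels), "dist_coeffs" ([k1, k2, p1, p2, k3] as OpenCV has them; the pictures are not rectified), "origin" and "rotation" of the camera in the world. Camera axes: x right, y up, looking along -z (the intrinsics and any distortion apply to the point x, -y, -z); pixel columns grow to the right and rows downward; lengths in m; the calibration is good to about 2 mm. A picture is of the moment at which its call begins. calibration takes no time and is no camera call.
- manip.hand_in(): hands the job in; it is judged then, once.
The state is a dict: "clock": time; "joints": joint angles; "dq": joint speeds; "effort": joint torques, N m; "tcp_pos": TCP position; "tool_rot": TCP orientation; "wrist_force": force on the tool from outside, world axes, zero at the start; "moment": the same for the moment, N m; "grip_width": finger opening in m; "grip_force": force on a finger pad.
Only numpy, scipy, OpenCV 4.12 (cv2) and the standard library are available. Lean on these libraries where they do the work, as an engineer would, in place of code of your own. Each camera call takes 0.05 s, during which the arm holds its last target. There are 200 camera calls.

## Task

Press the dispenser's plunger fully down once and let it come back up, so that a single wooden pendant blank is pushed out onto the dispenser's front deck. Then nudge that blank sideways along the deck with a fingertip until it drops off the end and lies flat in the square plywood tray. Do not pinch or lift any blank, eject no second one, leave the other things where they are, and finish clear of everything.

Things in the scene. Friction and masses are not known exactly. Their poses are not given: they have to be found in the camera images.
- dispenser: Fixed dispenser. Origin on the table under the magazine's middle; x runs from the front deck (-x) to the plunger (+x), y left, z up. Square magazine within 26 mm of the origin in x and y, walls to z 64 mm, holds four blanks stacked to z 68 mm. Behind it a grey housing, 51 mm wide, 58 mm high, to x = 90 mm, carries the plunger. In front lies the deck (see point apron).
- plunger (a joint): plunger travel: 0 = up (rest), 0.020 m = fully down at a stop. Moves straight down; spring 3 N at first, 6.5 N at the bottom, a few N more if pressed fast; rises by itself in under 1 s when let go. Going down, it drives a blade that pushes the lowest blank 50 mm towards -x onto the deck; when it rises the next blank drops to the bottom. A second press would eject a second blank.
- plunger_top (a point): centre of the top of the plunger's round black cap (36 mm across, 10 mm thick); 90 mm above the table at rest, 58 mm behind (+x) the magazine's middle.
- apron (a point): middle of the deck's top, where the ejected blank comes to lie (centre within about 8 mm); 20 mm above the table, 50 mm in front (-x) of the magazine's middle; axes as the dispenser's. The deck is a lane along y, 50 mm wide between magazine and a 5 mm high front lip; its ends, 35 mm to either side (+y, -y) of this point, are open.
- blank_1: the lowest blank of the stack at the start: square light wooden tile, 40 x 40 x 12 mm, about 20 g, with a small brass eyelet in one corner. Origin: centre of its underside; edges along its x and y, z up.
- blank_2: second blank from the bottom, same size; drops to the bottom of the magazine after the press and has to stay there.
- blank_4: topmost blank of the stack, same size; stays in the magazine.
- tray: fixed square plywood tray, 98 mm (x) x 108 mm (y) x 12 mm high, walls and floor 4 mm. Origin: centre of underside; axes parallel to the dispenser's. Stands at one end of the deck, left (+y) or right (-y), differing by scene, centre 81 mm from the lane's middle, near wall tucked under the deck's end; a blank pushed past that end drops 16 mm onto its floor.
- jar_lid: bystander: loose round white screw lid, 55 mm across, 9 mm high, lying at the deck's other end, centre 81 mm from the middle of the lane. Origin: centre of its underside.
- spool_blue: bystander: upright spool of blue thread, 51 mm across, 60 mm high, left of the plunger housing. Origin: centre of its underside.
- cream_jar: bystander: loose low white jar, about 50 mm across and 24 mm high, right of the plunger housing. Origin: centre of its underside.
Mind the look-alikes: they are no part of the job. There is more than one size of the tray; the job needs the largest. What is shaped like the dispenser but blue is not meant.

How it is judged:
By the outcome, as a careful person would: the job done as asked, in the order asked, and still so for the second after the job is handed in, with the robot touching nothing.
It also fails if it takes over 38 s, if anything falls off the work surface, if the arm or the gripper's body presses on something with over 40 N, if the wrist force passes 120 N, or if a joint passes its speed limit or range.

## Working session

There is one attempt and no reset: what is moved stays moved. The work goes in short steps, Python scripts to look and compute and a tool call to move; the robot and the scene stay as the last step left them, time stands still between calls to the robot, and variables do not carry over. Pictures are saved under pics/ and viewed, at most 10 in all, crops included, and the job is handed in when it is done.

Besides the shell and the picture viewer there is one more tool, called after "Call:" by a JSON object that holds its "api" and its "payload". step_arm: Moves the arm, as the interface text tells. Its arguments: {"type":"object","properties":{"increments":{"type":"string"},"force":{"type":"number"}},"required":["increments"]}

```bash
mkdir -p pics
cat > h.py <<'E'
import numpy as np, cv2
from plant import manip
def world(name,depth):
    c=manip.calibration(name);K=np.array(c["camera_matrix"],float);d=np.array(c["dist_coeffs"],float)
    v,u=np.mgrid[0:480,0:640]
    p=cv2.undistortPoints(np.stack([u,v],-1).reshape(-1,1,2).astype(np.float64),K,d).reshape(480,640,2)
    P=np.stack([p[...,0]*depth,-p[...,1]*depth,-depth],-1)
    return P@np.array(c["rotation"]).T+np.array(c["origin"])
E
python3 - <<'E'
from h import *
for n in("scene","top"):
    im,d=manip.snapshot(n);cv2.imwrite(f"pics/{n}0.png",im);np.save(f"{n}0.npy",world(n,d));print(manip.calibration(n)["origin"])
print(manip.read_state())
E
```

```text
Traceback (most recent call last):
  File "h.py", line 8, in world
    return P@np.array(c["rotation"]).T+np.array(c["origin"])
           ~^~~~~~~~~~~~~~~~~~~~~~~~~~
ValueError: matmul: Input operand 1 has a mismatch in its core dimension 0, with gufunc signature (n?,k),(k,m?)->(n?,m?) (size 4 is different from 3)
```

View pics/scene0.png

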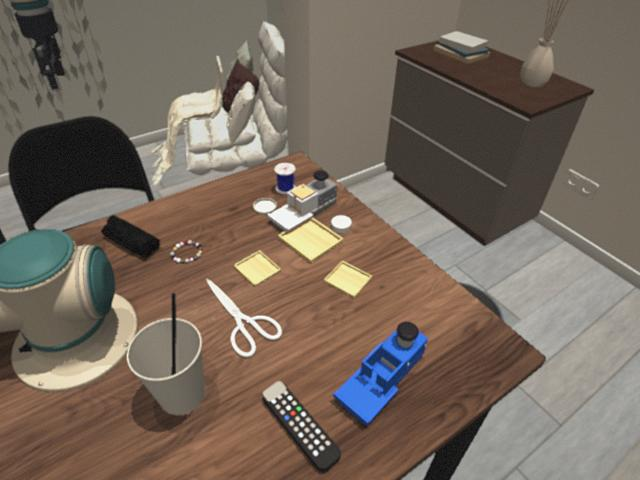

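The scene picture shows the grey dispenser at about (305,195), the largest tray at (310,238) on its right, the lid at (265,205), and the blue decoy at (385,370). The rotation is a quaternion, so I'll fix that.

```bash
sed -i 's/np.array(c\["rotation"\]).T/R(c["rotation"]).T/' h.py
cat >> h.py <<'E'
from scipy.spatial.transform import Rotation
def R(q): return Rotation.from_quat(np.roll(np.array(q,float),-1)).as_matrix()
E
python3 - <<'E'
from h import *
for n in("scene","top"):
    im,d=manip.snapshot(n);cv2.imwrite(f"pics/{n}0.png",im);np.save(f"{n}0.npy",world(n,d));print(manip.calibration(n)["origin"],manip.calibration(n)["rotation"])
    P=np.load(f"{n}0.npy")
    if n=="scene":
        for u,v in((305,195),(310,238),(265,205),(320,176)):print(u,v,P[v,u])
print(manip.read_state())
E
```

```text
[ 0.09304332 -0.6317724   0.6790966 ] [ 0.87343434  0.3870758  -0.1290379  -0.26577057]
305 195 [0.5258869  0.05595308 0.06826861]
310 238 [ 0.49584353 -0.01084269  0.00300586]
265 205 [ 0.47174658  0.1536365  -0.00170444]
320 176 [0.58016567 0.07643715 0.08787741]
[ 0.35208562 -0.07222313  1.14499743] [-0.69669789 -0.0381013   0.0402472   0.7152206 ]
{'clock': 0.15, 'joints': array([ 1.18098652e+00,  2.76481883e-01,  1.50582013e+00,  2.03068621e-05,
        1.36071374e+00, -1.21015195e-01]), 'dq': array([-0.0005206 , -0.00232131, -0.00559189,  0.00188624,  0.00205696,
       -0.00054073]), 'effort': array([ 6.86047533e-04, -4.17148447e+01, -2.46029395e+01, -1.55625135e-04,
        7.69411999e-03, -2.19101810e-05]), 'tcp_pos': array([0.15256197, 0.55399289, 0.23062894]), 'tool_rot': array([-1.89375234e-04,  1.33995146e-01,  9.90981733e-01, -6.85956055e-04]), 'wrist_force': array([ 0.06000342,  0.34260842, -0.36997973]), 'moment': array([-0.00430766, -0.00688364,  0.02459833]), 'grip_force': 0.0, 'grip_width': 0.08553664619979809}
```

View pics/top0.png

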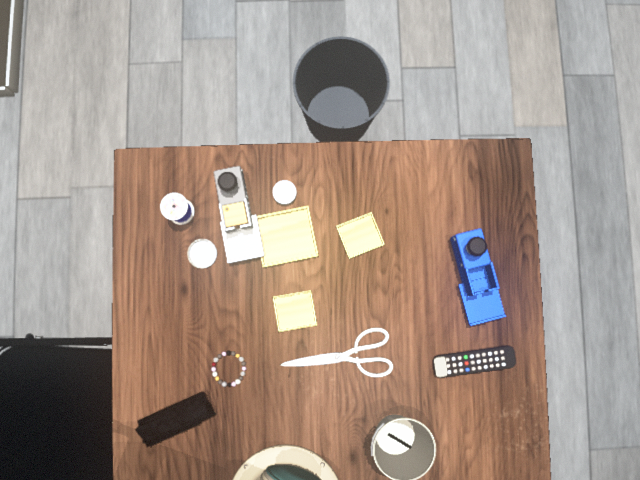

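The top view shows the plunger cap at (228,182), the magazine at (235,215), the deck at (243,247), and the tray on the right (-y) at (288,236). The lid is at (202,253), the spool at (177,208) and the jar at (285,192).

Run:
```python
from h import *
for n in("top","scene"):
    P=np.load(n+"0.npy");im=cv2.imread(f"pics/{n}0.png").astype(int);F=P.reshape(-1,3);C=im.reshape(-1,3)
    near=lambda c,r,a,b:(np.hypot(*(F[:,:2]-c).T)<r)&(F[:,2]>a)&(F[:,2]<b)
    m=near([.58,.075],.05,.083,.1)&(C.max(1)<90)
    rect=lambda q:cv2.minAreaRect(q[:,:2].astype(np.float32)*1000)
    print(n,"cap",m.sum(),cv2.minEnclosingCircle(F[m][:,:2].astype(np.float32)*1000),np.median(F[m],0))
    m=near([.525,.06],.045,.062,.078);print("stack",m.sum(),rect(F[m]),np.median(F[m],0))
    w=C[:,2]-C[:,0]>40
    print("stackwood",rect(F[m&w]))
    m=near([.47,.05],.05,.015,.03);print("deck",m.sum(),rect(F[m]),np.median(F[m],0))
    wood=(C[:,0]>110)&(C[:,2]>200)&(C[:,2]-C[:,0]>30)
    m=near([.48,-.03],.09,-.005,.018)&wood;print("tray",m.sum(),rect(F[m]))
    wh=(C.min(1)>150)&(C.max(1)-C.min(1)<30)
    m=near([.47,.15],.05,.003,.02)&wh;print("lid",m.sum(),rect(F[m]))
    m=near([.59,-.02],.05,.01,.035)&wh;print("jar",m.sum(),rect(F[m]))
    m=near([.56,.17],.06,.05,.075);print("spool",m.sum(),rect(F[m]))
P=np.load("top0.npy")
for u,v in((228,182),(235,215),(243,247),(230,247),(288,236),(202,253),(177,205),(285,192)):print(u,v,P[v,u].round(4))
```

```text
top cap 70 ((587.2166748046875, 86.582275390625), 16.811859130859375) [0.58178268 0.08250115 0.08830844]
stack 622 ((533.51806640625, 78.45954132080078), (58.55393600463867, 50.94419479370117), 10.578469276428223) [0.52823302 0.07729478 0.06686282]
stackwood ((530.3731689453125, 77.56625366210938), (40.854026794433594, 39.811336517333984), 11.209087371826172)
deck 1013 ((477.5020446777344, 66.7352294921875), (79.05198669433594, 67.94226837158203), 7.507136344909668) [0.47934271 0.06470387 0.02000574]
tray 3145 ((478.936279296875, -40.55584716796875), (176.22833251953125, 158.13058471679688), 3.2942991256713867)
lid 265 ((466.4247741699219, 138.04888916015625), (74.6200180053711, 51.71535873413086), 89.30022430419922)
jar 435 ((569.9304809570312, -14.534599304199219), (64.15062713623047, 44.250816345214844), 24.005340576171875)
spool 592 ((548.0721435546875, 163.93850708007812), (103.01033782958984, 49.3152961730957), 85.92487335205078)
scene cap 114 ((586.4310913085938, 83.51502990722656), 18.287328720092773) [0.58481735 0.08174424 0.08765616]
stack 237 ((528.8592529296875, 73.458381
[... 347 characters left out ...]
1855666]
tray 1268 ((491.103515625, -23.30834197998047), (151.3158721923828, 147.15383911132812), 50.21924591064453)
lid 48 ((468.6387939453125, 135.35025024414062), (44.309165954589844, 73.13485717773438), 37.69229507446289)
jar 209 ((577.9686889648438, -12.236553192138672), (44.48258972167969, 45.2688102722168), 16.172698974609375)
spool 200 ((549.6134643554688, 186.73007202148438), (50.17634963989258, 47.10329055786133), 70.79724884033203)
228 182 [0.5847 0.0849 0.0916]
235 215 [0.5289 0.0763 0.0668]
243 247 [0.4759 0.0688 0.0158]
230 247 [0.4763 0.0932 0.0174]
288 236 [ 0.4955 -0.016   0.0077]
202 253 [0.4677 0.1488 0.004 ]
177 205 [0.551  0.183  0.0632]
285 192 [ 0.5795 -0.0123  0.0134]
```

Yaw comes out at about 10.3°, with the plunger near (0.587, 0.0865), the apron near (0.481, 0.068) and the tray on -y. I'll close the fingers, line them up and move above the plunger.

Call:
{"api": "step_arm", "payload": {"increments": "0.031 -0.0335 0 0 0 5 0;0.031 -0.0335 0 0 0 5 0;0.031 -0.0335 0 0 0 5 0;0.031 -0.0335 0 0 0 5 0;0.031 -0.0335 0 0 0 5.7 0;0.031 -0.0335 0 0 0 0 0;0.031 -0.0335 0 0 0 0 0;0.031 -0.0335 0 0 0 0 0;0.031 -0.0335 0 0 0 0 0;0.031 -0.0335 0 0 0 0 0;0.031 -0.0335 -0.02 0 0 0 0;0.031 -0.0335 -0.02 0 0 0 0;0.031 -0.0335 -0.02 0 0 0 0;0.031 -0.0325 -0.02 0 0 0 0;0 0 -0.02 0 0 0 0;0 0 0 0 0 0 0;0 0 0 0 0 0 0", "force": 40}}

```text
clock: 1.85
tcp_pos: [0.586, 0.0866, 0.131]
tool_rot: [-0.001, -0.09, 0.996, 0.0]
wrist_force: [-0.8, -0.3, 0.0]
grip_width: -0.0004
grip_force: 0.0
```

Call:
{"api": "step_arm", "payload": {"increments": "0.001 0 -0.02 0 0 0 0;0 0 -0.015 0 0 0 0;0 0 -0.005 0 0 0 0;0 0 -0.004 0 0 0 0;0 0 -0.004 0 0 0 0;0 0 -0.004 0 0 0 0;0 0 -0.004 0 0 0 0;0 0 -0.002 0 0 0 0;0 0 0 0 0 0 0;0 0 0 0 0 0 0"}}

```text
clock: 2.85
tcp_pos: [0.5874, 0.0874, 0.0752]
tool_rot: [0.0, -0.09, 0.996, 0.001]
wrist_force: [-2.6, 1.4, 5.8]
grip_width: 0.0002
grip_force: 2.9
```

Call:
{"api": "step_arm", "payload": {"increments": "0 0 -0.002 0 0 0 0;0 0 -0.002 0 0 0 0;0 0 -0.001 0 0 0 0;0 0 0 0 0 0 0;0 0 0 0 0 0 0"}}

```text
clock: 3.35
tcp_pos: [0.5874, 0.0874, 0.0701]
tool_rot: [0.0, -0.09, 0.996, 0.001]
wrist_force: [-3.7, 1.7, 5.7]
grip_width: 0.0001
grip_force: 3.0
```

Call:
{"api": "step_arm", "payload": {"increments": "0 0 -0.001 0 0 0 0;0 0 -0.001 0 0 0 0;0 0 0 0 0 0 0;0 0 0 0 0 0 0"}}

```text
clock: 3.75
tcp_pos: [0.5874, 0.0873, 0.0699]
tool_rot: [0.001, -0.09, 0.996, 0.0]
wrist_force: [-6.3, 1.3, 16.2]
grip_width: 0.0001
grip_force: 8.0
```

The plunger has hit its stop: 16 N at z 0.070. I'll release it, retreat towards the left end of the deck and look.

Call:
{"api": "step_arm", "payload": {"increments": "0 0 0.01 0 0 0 0;0 0 0.02 0 0 0 0;0 0 0.03 0 0 0 0;0 0 0.03 0 0 0 0;-0.02 0.007 0 0 0 0 0;-0.02 0.007 0 0 0 0 0;-0.02 0.007 0 0 0 0 0;-0.02 0.007 0 0 0 0 0;-0.02 0.007 0 0 0 0 0;-0.016 0.005 0 0 0 0 0;0 0.02 0 0 0 0 0;0 0 0 0 0 0 0;0 0 0 0 0 0 0"}}

```text
clock: 5.05
tcp_pos: [0.4722, 0.1464, 0.1568]
tool_rot: [0.001, -0.09, 0.996, -0.0]
wrist_force: [-0.8, 0.3, 0.3]
grip_width: -0.0
grip_force: 0.0
```

Run:
```python
from h import *
o=[]
for n,(u,v) in dict(top=(245,215),scene=(305,205)).items():
    im,d=manip.snapshot(n);P=world(n,d);np.save(n+"1.npy",P);cv2.imwrite(f"pics/{n}1full.png",im)
    o.append(cv2.resize(im[v-50:v+50,u-65:u+65],None,fx=6,fy=6)[:,:390*2][:300*2])
    F=P.reshape(-1,3);C=im.reshape(-1,3).astype(int)
    m=(np.hypot(*(F[:,:2]-[.481,.068]).T)<.05)&(F[:,2]>.027)&(F[:,2]<.04)&(C[:,2]-C[:,0]>30)
    if m.sum()>20: print(n,m.sum(),cv2.minAreaRect(F[m][:,:2].astype(np.float32)*1000),np.median(F[m],0))
    cv2.imwrite(f"pics/{n}1.png",o[-1])
P=np.load("top1.npy");print([P[v,u].round(3) for u,v in((228,182),(235,215))])
```

```text
top 433 ((482.64947509765625, 69.14262390136719), (40.242698669433594, 39.43447494506836), 10.642074584960938) [0.48329008 0.06854841 0.031545  ]
scene 218 ((486.2060241699219, 68.2516860961914), (53.383670806884766, 43.18696212768555), 18.958911895751953) [0.48150335 0.06759773 0.03013316]
[array([0.585, 0.085, 0.089]), array([0.53 , 0.077, 0.063])]
```

View pics/top1.png

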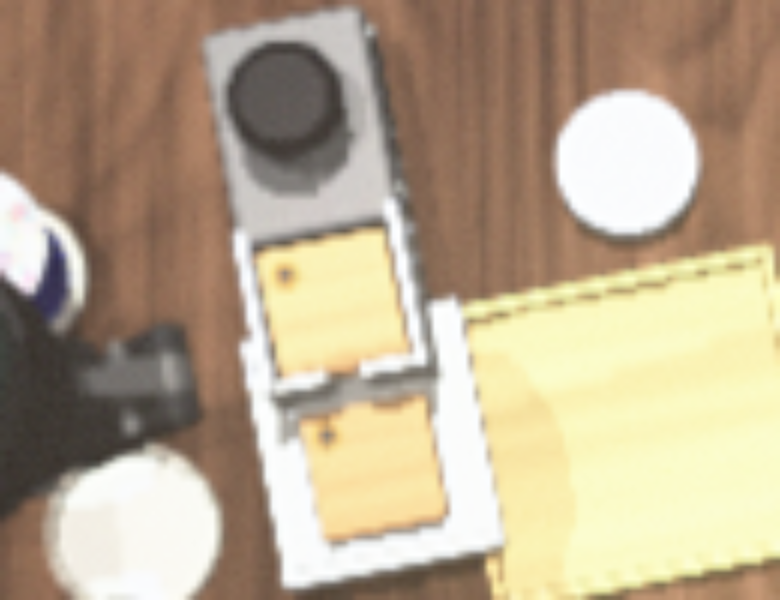

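View pics/scene1.png

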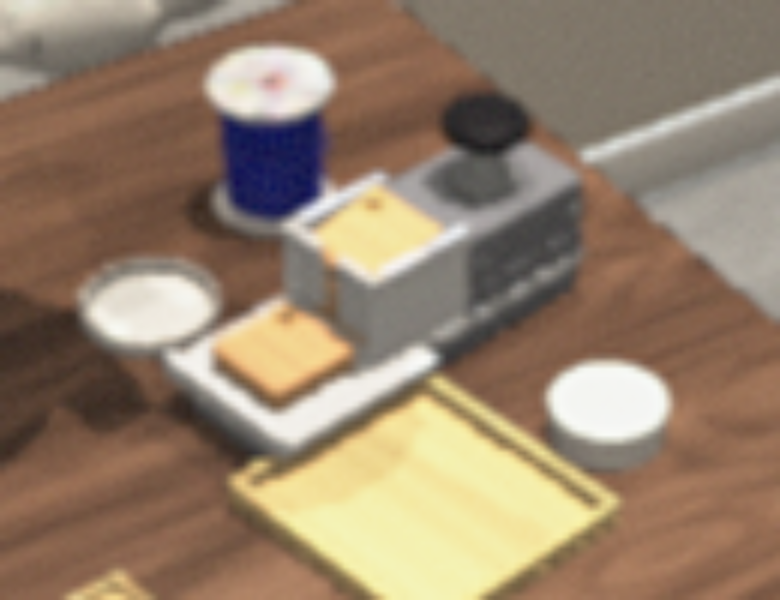

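Both views show one blank flat on the deck, crop (375,470) in top and (280,350) in scene, with the plunger up and the next blank held in the magazine. I'll lower the fingertip at the deck's left end.

Call:
{"api": "step_arm", "payload": {"increments": "0 -0.013 0 0 0 0 0;0 -0.013 0 0 0 0 0;0 0 -0.03 0 0 0 0;0 0 -0.03 0 0 0 0;0 0 -0.03 0 0 0 0;0 0 -0.02 0 0 0 0;0 0 -0.015 0 0 0 0;0 0 -0.005 0 0 0 0;0 0 0 0 0 0 0;0 0 0 0 0 0 0"}}

```text
clock: 6.15
tcp_pos: [0.4724, 0.1199, 0.0269]
tool_rot: [0.001, -0.089, 0.996, 0.0]
wrist_force: [-0.1, -0.4, -0.2]
grip_width: 0.0001
grip_force: 0.0
```

Call:
{"api": "step_arm", "payload": {"increments": "0 0 -0.0015 0 0 0 0;0.0011 -0.0059 0 0 0 0 0;0.0011 -0.0059 0 0 0 0 0;0.0011 -0.0059 0 0 0 0 0;0.0011 -0.0059 0 0 0 0 0;0.0011 -0.0059 0 0 0 0 0;0.0011 -0.0059 0 0 0 0 0;0.0011 -0.0059 0 0 0 0 0;0.0011 -0.0059 0 0 0 0 0;0 0 0 0 0 0 0"}}

```text
clock: 7.15
tcp_pos: [0.4808, 0.0724, 0.0248]
tool_rot: [0.0, -0.089, 0.996, -0.0]
wrist_force: [-0.2, 0.2, -0.3]
grip_width: 0.0001
grip_force: 0.0
```

Run:
```python
from h import *
im,d=manip.snapshot("scene")
cv2.imwrite("pics/s2.png",cv2.resize(im[155:265,240:370],None,fx=5,fy=5))
```

```text
(no output)
```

View pics/s2.png

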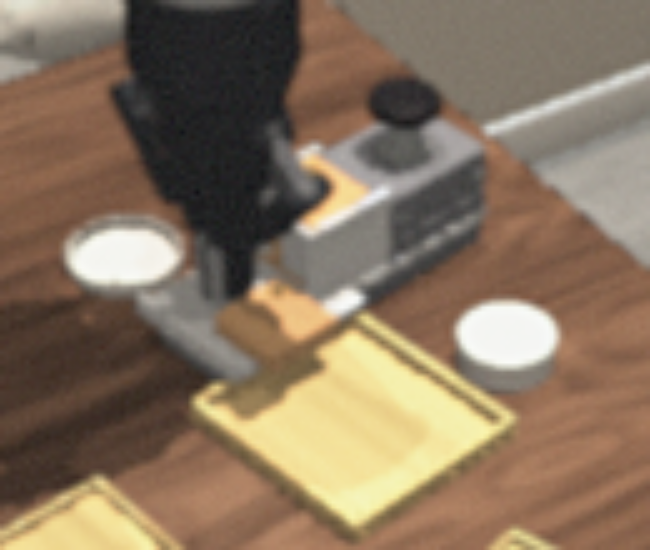

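The blank at (275,320) slides squarely in front of the finger and now overhangs the tray, so I'll keep pushing.

Call:
{"api": "step_arm", "payload": {"increments": "0.0011 -0.0059 0 0 0 0 0;0.0011 -0.0059 0 0 0 0 0;0.0011 -0.0059 0 0 0 0 0;0.0011 -0.0059 0 0 0 0 0;0.0011 -0.0059 0 0 0 0 0;0 0 0 0 0 0 0;0 0 0 0 0 0 0;0 0 0 0 0 0 0"}}

```text
clock: 8.0
tcp_pos: [0.4859, 0.0437, 0.0248]
tool_rot: [-0.0, -0.09, 0.996, 0.0]
wrist_force: [-0.1, 0.2, 0.1]
grip_width: -0.0002
grip_force: 0.0
```

Run:
```python
from h import *
im,d=manip.snapshot("scene")
cv2.imwrite("pics/s3.png",cv2.resize(im[155:265,240:370],None,fx=5,fy=5))
```

```text
(no output)
```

View pics/s3.png

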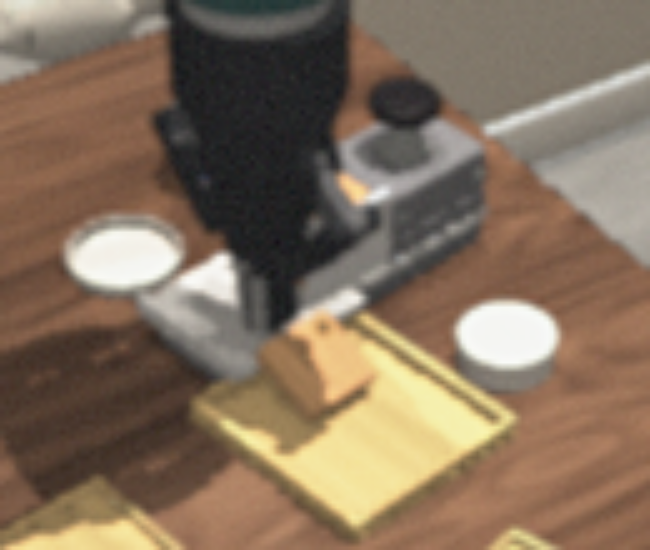

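The blank at (315,365) is tilted, its rear still resting on the deck edge. I'll push a little further.

Call:
{"api": "step_arm", "payload": {"increments": "0.0011 -0.0059 0 0 0 0 0;0.0011 -0.0059 0 0 0 0 0;0.0011 -0.0059 0 0 0 0 0;0 0 0 0 0 0 0;0 0 0 0 0 0 0;0 0 0 0 0 0 0"}}

```text
clock: 8.65
tcp_pos: [0.4892, 0.026, 0.0248]
tool_rot: [-0.0, -0.09, 0.996, 0.0]
wrist_force: [-0.1, -0.2, 0.2]
grip_width: -0.0001
grip_force: 0.0
```

Run:
```python
from h import *
im,d=manip.snapshot("scene")
cv2.imwrite("pics/s4.png",cv2.resize(im[155:265,240:370],None,fx=5,fy=5))
```

```text
(no output)
```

View pics/s4.png

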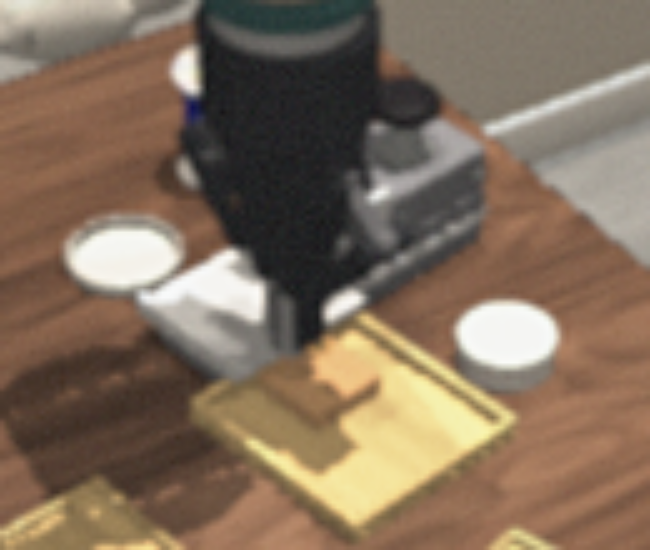

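The blank at (325,380) seems to have dropped. I'll retreat back and up, then check.

Call:
{"api": "step_arm", "payload": {"increments": "-0.001 0.006 0 0 0 0 0;-0.002 0.012 0 0 0 0 0;0 0 0.03 0 0 0 0;0 0 0.04 0 0 0 0;0 0 0.04 0 0 0 0;0 0 0.04 0 0 0 0;-0.03 0.04 0 0 0 0 0;-0.03 0.04 0 0 0 0 0;-0.03 0.04 0 0 0 0 0;-0.03 0.04 0 0 0 0 0;-0.03 0.04 0 0 0 0 0;0 0 0 0 0 0 0;0 0 0 0 0 0 0"}}

```text
clock: 10.0
tcp_pos: [0.335, 0.2452, 0.1749]
tool_rot: [0.0, -0.092, 0.996, -0.0]
wrist_force: [0.3, 0.4, 0.8]
grip_width: -0.0002
grip_force: 0.0
```

Run:
```python
from h import *
im,d=manip.snapshot("top");P=world("top",d)
s,_=manip.snapshot("scene")
cv2.imwrite("pics/f.png",np.hstack([cv2.resize(im[155:275,160:330],None,fx=2.3,fy=2.3)[:270],cv2.resize(s[155:265,240:370],None,fx=2.9,fy=2.9)[:270]]))
F=P.reshape(-1,3)
C=im.reshape(-1,3).astype(int)
m=(np.abs(F[:,0]-.4955)<.045)&(np.abs(F[:,1]+.013)<.04)&(F[:,2]>.0125)&(F[:,2]<.05)
print(m.sum(),cv2.minAreaRect(F[m][:,:2].astype(np.float32)*1000),np.percentile(F[m][:,2],[1,50,99]))
A=np.c_[F[m][:,:2],np.ones(m.sum())];print("plane",np.linalg.lstsq(A,F[m][:,2],rcond=None)[0])
print(manip.read_state()["clock"])
```

```text
356 ((490.067626953125, -0.4733123779296875), (104.01964569091797, 62.728519439697266), 22.531879425048828) [0.01264904 0.0156799  0.0208298 ]
plane [-0.00611527  0.02770628  0.01858946]
10.1
```

View pics/f.png

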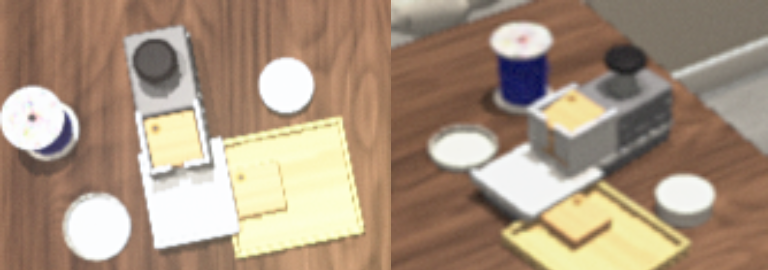

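The blank lies flat in the tray, at (258,190) in the top half of the picture. Its top is at z≈16 mm, as it should be. Everything else stands where it was and the arm is clear.

```bash
python3 -c "
from plant import manip
print(manip.hand_in())"
```

```text
the job is handed in; nothing more can be done
None
```

I pressed the plunger once and nudged the ejected blank off the deck; it lies flat in the largest tray. The bystanders stayed where they were, the arm is clear, and I handed the job in at about 10 s.

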